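Slide the top-heavy cap crate into its collection bay and shut the gate

TASK

Park the tall blue crate of bottle caps in its collection bay: push it along the table, straight and square into the bay, until its foot is right up against the end stop, and then push the yellow gate arm fully shut behind it. The crate is top-heavy, so it must slide standing flat: never let it rock or tip, and do not lift it. Leave the jars, the small pot, the bottle and the jug where they are.

Things in the scene. Friction and masses are not known exactly. Their poses are not given: they have to be found in the camera images.
- crate: Tall blue crate on a wider black skid foot, 0.68 to 0.98 kg, loose. Foot: 120 mm (its x) by 100 (its y), 30 high; blue tub above: 92 by 72, to 232 mm height, so the foot stands out 14 mm all round; steel hoop handle on top, to 275 mm. Pushed on the foot it slides; pushed high on the tub it tips. Origin: centre of the foot's underside, z up. Yaw starts within 0.3 rad of the bay's.
- bay: Bay of low grey rails on the table, 26 mm high, no floor. Origin: on the table, where the crate's origin is when fully home (their axes then parallel). The crate enters along bay +y. End stop: inner face at bay y = +50 mm. Side rails: inner faces at x = -70 and +70 mm, y = -10 to +68 mm. The crate starts 200 to 260 mm out in bay -y, up to 25 mm off the centre line, its lane free.
- gate (a joint): Angle of the yellow and black gate arm (rad): 0 = fully shut (hard stop), the arm pointing along bay -x behind the crate; grows as it opens, counter-clockwise from above: at 1.57 it points along bay -y; limit 2.4. Starts at 1.85 to 2.2. Stays where left; 0.08 N m of friction.
- gate_end (a point): Free end of the gate arm, 29 mm above the table. The arm is a bar 148 mm long from the hinge axis, 12 mm thick, from 14 to 44 mm above the table. Shut, its inner face is 16 mm behind the seated foot.
- gate_hinge (a point): The gate's vertical hinge axis, at x = +104 mm, y = -72 mm in the bay's frame, 29 mm above the table.
- bay_mouth (a point): Middle of the bay's mouth, on the table at bay x = 0, y = -55 mm. Here the yellow lead-in pieces, 26 mm high, are widest (tips at x = -100 and +100 mm); they narrow to the side rails. The rear of a seated foot is at y = -50 mm, outside the straight rails.
- jar_white: Sealed sample jar, 72 mm across and 115 mm tall, green lid, 0.4 kg, loose; white contents. Bystander. Origin: centre of its underside.
- jar_amber: Sealed sample jar, 72 mm across and 115 mm tall, green lid, 0.4 kg, loose; amber contents. Bystander. Origin: centre of its underside.
- jar_red: Sealed sample jar, 72 mm across and 115 mm tall, green lid, 0.4 kg, loose; red contents. Bystander. Origin: centre of its underside.
- pot_lilac: Small pot, 52 mm across, 75 mm tall, lilac lid, loose. Bystander. Origin: centre of its underside.
- bottle: Pale blue bottle with blue cap, 60 mm across, 190 mm tall, loose. Bystander. Origin: centre of its underside.
- jug: Grey plastic jug with black cap, 60 by 100 mm, 187 mm tall, loose. Bystander. Origin: centre of its underside.

How it is judged:
By the outcome, as a careful person would: the job done as asked, in the order asked, and still so for the second after the job is handed in, with the robot touching nothing.
It also fails if it takes over 72 s, if anything falls off the work surface, if the arm or the gripper's body presses on something with over 40 N, if the wrist force passes 120 N, or if a joint passes its speed limit or range.

ROBOT

A 6-joint arm with a two-finger parallel gripper is mounted at the origin on the work surface. World frame = base frame: x ahead of the robot, y to its left, z up, the work surface at z = 0. Lengths are in mm, angles in degrees, forces in N, time in s.
With the tool pointing down it reaches from about 300 to 850 mm from the base axis. Payload 4.2 kg.
Tool frame: the origin (TCP) lies midway between the tips of the shut fingers; the grasp point (between the pads) lies 19 mm behind it (env.hold_point_z is the z of the grasp point in the tool frame, in mm); z points along the fingers, y is the direction in which the jaws open and shut (so a half turn about z gives the same grasp; the last joint's range is limited). The gripper opens to 91 mm and grips with 3 to 60 N. Pads are 32 mm wide; open, the fingers measure 118 mm over their backs; the gripper's body (76 mm by 178 mm) begins 60 mm behind the grasp point.
Start: joints at [-1.146, 18.312, 89.639, -0, 72.044, -1.146], TCP at [575.016, 0, 213.976] pointing down, gripper open.
Joint ranges: [-177.97, 177.97], [-48.28, 115.42], [12.27, 149.76], [-77.06, 257.06], [2.81, 150.46], [-146.56, 146.56]. Speed limits (degrees/s): [147.25, 147.25, 180, 180, 180, 180].

INTERFACE

Orientations are given as [roll, pitch, yaw] about the fixed x, y, z axes, in that order (R = Rz(yaw) Ry(pitch) Rx(roll)).
In Python, from workcell import env, grab_frame, camera_params, spotter gives the robot as it stands. The module is installed in compiled form; this text tells all that it offers.
- The arm moves only by the shell command python3 -m jog 'ROWS' [FORCE]. ROWS is text: rows parted by semicolons, each of 7 numbers parted by spaces: the turn, a rotation vector about the world's x, y, z in units of 5 degrees (1.0 is 5 degrees), then the shift along the world's x, y, z in units of 25 mm (1.0 is 25 mm), then the opening, from 0 (shut) to 1 (fully open). A call has 1 to 5 rows; each row is the pose to reach, as a shift and turn from the pose commanded when the call began; what a row does not reach only later rows make up. A row lasts 1/8 s, in which the tool goes at most 62.5 mm and 10.7 degrees, less where a joint would pass 70% of its speed; a pose out of reach is approached as far as the arm can. A call with a gripper value outside its range is refused whole. The fingers move at their own pace and stop on an object; FORCE is the grip in N (left out, the last holds). Time passes only in rows, so rows that repeat a pose let the fingers close. It gives the time, the measured TCP pose, the force and the opening at its end, in the units of the state.
- env.state(): the state, without advancing time (a new reading comes with each control period).
- grab_frame(name): name is "scene" or "side" or "wrist"; returns the picture (400x640x3 uint8, red, green, blue); there is no depth.
- camera_params(name): a dict with "K" (3x3 intrinsics, pixels), "rvec" (rotation vector, rad) and "tvec" (3), from world to camera coordinates, as OpenCV has them. Camera axes: x right, y down, z forward; pixel columns grow to the right and rows downward; lengths in mm; the calibration is good to about 2 mm. A picture is of the moment at which its call begins: read the wrist's pose just before it. camera_params takes no time and is no camera call; for the wrist camera it gives the pose at the moment of the call.
- env.job_done(): hands the job in, once; it reports no verdict.
Trained networks look in the newest picture that a camera, given by its name, has taken for a name from the list of things; names that differ only in an ending like _2 or _b are one class to them, and where a whole thing is asked for, a point or a joint stands for the part that bears it (a point fixed in the world has none). Each returns a list of dicts, best first, with "conf" (0 to 1); they miss things now and then, are a little off and sometimes report something else, mostly with a low value. They report only what shows in the picture. A call takes as long as a camera call.
- spotter.look_for(query, camera): "box" ([left, top, width, height] in pixels, round what is visible of it).
- spotter.trace(query, camera): "region" (400x640 bool, what is visible of it) and "box" ([left, top, width, height] in pixels, round what is visible of it).
The state is a dict: "time_s": time; "qpos": joint angles; "qvel": joint speeds; "effort": joint torques, N m; "ee_pos": TCP position; "ee_rot": TCP orientation; "force": force on the tool from outside, world axes, zero at the start; "torque": the same for the moment, N m; "gripper_width": finger opening in mm.
Only numpy, scipy, OpenCV 4.12 (cv2) and the standard library are available. Lean on these libraries where they do the work, as an engineer would, in place of code of your own. Each camera call takes 0.05 s, during which the arm holds its last target. There are 200 camera calls.

## Working session

There is one attempt and no reset: what is moved stays moved. The work goes in short steps, Python scripts to look and compute and a shell command to move; the robot and the scene stay as the last step left them, time stands still between calls to the robot, and variables do not carry over. Pictures are saved under pics/ and viewed, about 8 in all and at most 12, crops included, and the job is handed in when it is done.

```bash
mkdir -p pics
cat > h.py <<'E'
import numpy as np, cv2
from workcell import env, grab_frame, camera_params, spotter
def snap(cam,fn=None):
    im=grab_frame(cam)
    if fn: cv2.imwrite('pics/'+fn,im[:,:,::-1])
    return im
def ray(cam,uv,z=0):
    p=camera_params(cam);K=np.array(p['K']);R=cv2.Rodrigues(np.array(p['rvec'],float))[0];t=np.array(p['tvec'],float).ravel()
    uv=np.atleast_2d(np.array(uv,float))
    d=(np.linalg.inv(K)@np.c_[uv,np.ones(len(uv))].T).T@R; c=-R.T@t
    return c+d*((z-c[2])/d[:,2])[:,None]
def proj(cam,P):
    p=camera_params(cam)
    return cv2.projectPoints(np.array(P,float).reshape(-1,3),np.array(p['rvec'],float),np.array(p['tvec'],float),np.array(p['K'],float),None)[0].reshape(-1,2)
E
python3 - <<'E'
from h import *
a=snap('scene','s0.png');
for n in ['crate','bay','gate','jar_white','jar_amber','jar_red','pot_lilac','bottle','jug']:
    r=spotter.look_for(n,'scene'); print(n,[(np.round(x['box']).tolist(),round(x['conf'],2)) for x in r[:2]])
b=snap('side','d0.png')
for c in ['scene','side']:
    p=camera_params(c);R=cv2.Rodrigues(np.array(p['rvec'],float))[0];print(c,-R.T@np.array(p['tvec']).ravel(),R[2])
print(env.state())
E
```

```text
crate [([196.0, 120.0, 63.0, 136.0], 0.91)]
bay [([248.0, 187.0, 117.0, 87.0], 0.87)]
gate [([246.0, 239.0, 67.0, 32.0], 0.77), ([379.0, 114.0, 46.0, 74.0], 0.38)]
jar_white [([356.0, 224.0, 42.0, 64.0], 0.62), ([378.0, 115.0, 47.0, 72.0], 0.58)]
jar_amber [([154.0, 241.0, 46.0, 59.0], 0.88)]
jar_red [([391.0, 160.0, 37.0, 55.0], 0.91)]
pot_lilac [([330.0, 154.0, 19.0, 31.0], 0.95)]
bottle [([441.0, 163.0, 38.0, 77.0], 0.85)]
jug [([378.0, 112.0, 50.0, 75.0], 0.8)]
scene [1439.79922658  109.74470644  801.52733145] [-0.76732019 -0.00356418 -0.64125426]
side [-90.62045173 874.25324655 892.48034052] [ 0.51655326 -0.5885955  -0.62187464]
{'time_s': 0.55, 'qpos': array([-1.14801404e+00,  1.83098786e+01,  8.96402508e+01, -1.20163786e-03,
        7.20454534e+01, -1.14548269e+00]), 'qvel': array([-0.03327609, -0.03449158,  0.03636352, -0.08229047, -0.04807902,
        0.001982  ]), 'effort': array([ 9.97502275e-05, -4.12057185e+01, -2.32092726e+01,  7.27229775e-02,
        3.81127163e-02, -1.05629638e-05]), 'ee_pos': array([ 5.74994575e+02, -2.68820435e-02,  2.13987716e+02]), 'ee_rot': array([1.79995607e+02, 1.23122387e-03, 8.99978390e+01]), 'force': array([ 0.09383767, -0.7452695 , -0.36132226]), 'torque': array([0.00227333, 0.04995808, 0.067907  ]), 'gripper_width': 91.25613310224965}
```

View pics/s0.png

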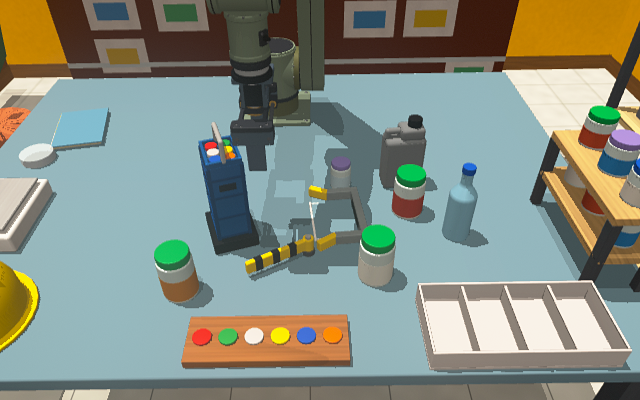

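View pics/d0.png

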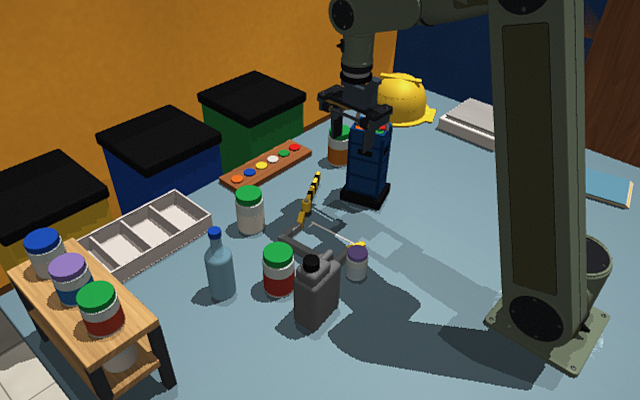

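Scene: the crate is at about (230,190) with its foot around (232,235). The bay is at about (335,215), its end stop to the right, and the gate arm runs from the hinge (308,243) to its end (250,266). Next I'll enlarge this area for edge points.

Run:
```python
import cv2
a=cv2.imread('pics/s0.png')[165:285,195:375]; cv2.imwrite('pics/c1.png',cv2.resize(a,None,fx=4.4,fy=4.4,interpolation=cv2.INTER_CUBIC))
a=cv2.imread('pics/d0.png')[165:265,270:400]; cv2.imwrite('pics/c2.png',cv2.resize(a,None,fx=6,fy=6,interpolation=cv2.INTER_CUBIC))
```

```text
(no output)
```

View pics/c1.png

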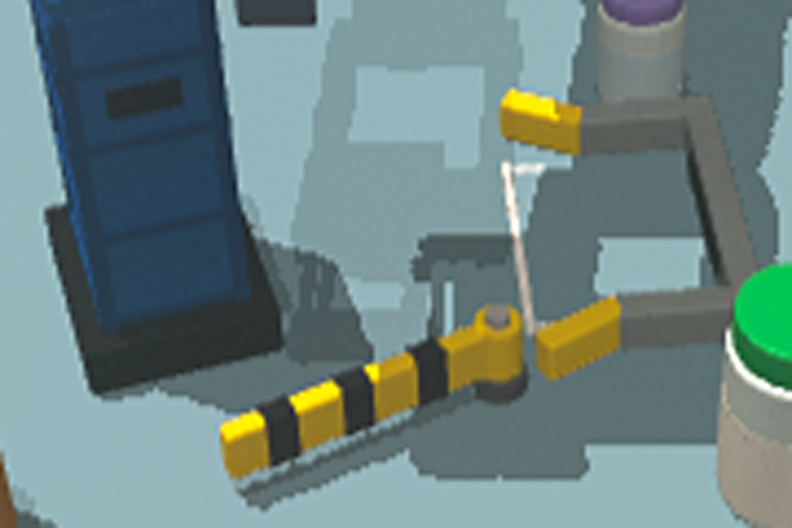

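View pics/c2.png

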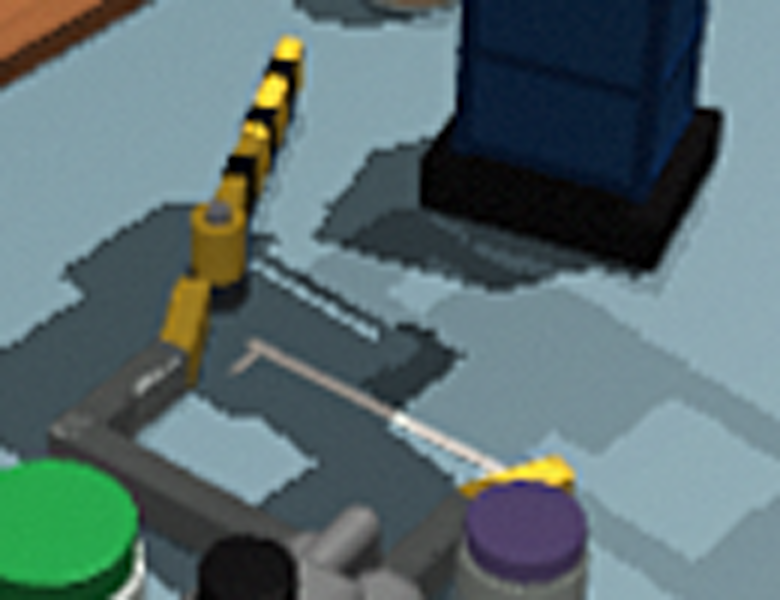

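Crops: the foot corners and bay inner corners are clear in both views. The far lead-in, the near lead-in and the hinge knob are also visible. I'll fit the poses to these points.

```bash
cat > fit.py <<'E'
from h import *
from scipy.optimize import least_squares
S=lambda x,y:(195+x/4.4,165+y/4.4); D=lambda x,y:(270+x/6,165+y/6)
def T(q,P):
    P=np.array(P,float);c,s=np.cos(q[2]),np.sin(q[2])
    return np.c_[q[0]+c*P[:,0]-s*P[:,1],q[1]+s*P[:,0]+c*P[:,1],P[:,2]]
def fit(obs,q0):
    def f(q): return np.concatenate([(proj(c,T(q,[o[0] for o in L]))-np.array([o[1] for o in L])).ravel() for c,L in obs.items()])
    r=least_squares(f,q0,loss='soft_l1',x_scale=[10,10,.1]);return r.x,f(r.x).reshape(-1,2)
E
python3 - <<'E'
from fit import *
crate={'scene':[((60,-50,0),S(97,393)),((60,50,0),S(280,350)),((60,-50,30),S(90,354)),((60,50,30),S(277,312)),((-60,-50,30),S(48,208))],
'side':[((-60,50,0),D(650,272)),((-60,50,30),D(645,215)),((60,50,30),D(423,158)),((60,50,0),D(423,202)),((-60,-50,30),D(720,113)),((-60,-50,0),D(718,150))]}
bay={'scene':[((-70,-10,26),S(580,118)),((-70,-10,0),S(580,153)),((-70,50,26),S(688,122)),((70,50,26),S(727,292)),((70,-10,26),S(620,297)),((104,-72,46),S(498,316))],
'side':[((104,-72,46),D(218,213)),((70,50,26),D(105,433)),((70,-10,26),D(188,372))]}
qc,rc=fit(crate,[600,-150,0]);qb,rb=fit(bay,[600,80,0])
print('crate',qc,np.degrees(qc[2]));print(rc.round(1).tolist());print('bay',qb,np.degrees(qb[2]));print(rb.round(1).tolist())
c,s=np.cos(qb[2]),np.sin(qb[2]);R=np.array([[c,-s],[s,c]])
print('crate in bay',R.T@(qc[:2]-qb[:2]),np.degrees(qc[2]-qb[2]))
ge=ray('scene',S(232,450),29)[0];ge2=ray('side',D(290,55),35)[0];h=T(qb,[[104,-72,29]])[0];print('gate',ge,ge2,h)
for n,x in (('a',ge),('b',ge2)):
    d=R.T@(x-h)[:2];print(np.linalg.norm(d),np.degrees(np.arctan2(d[1],d[0])+np.pi)%360)
for n,px in dict(amber=(179,294),white=(377,278),pot=(341,184),red=(408,211)).items(): print(n,ray('scene',px,0)[0].round())
np.save('qb.npy',qb);np.save('qc.npy',qc)
E
```

```text
crate [ 5.76775607e+02 -7.92444440e+01  3.17983807e-01] 18.219130087155843
[[-1.3, 0.7], [1.0, 0.0], [-1.6, -0.1], [0.6, -1.0], [-1.1, -0.8], [-0.1, 0.3], [1.7, 1.4], [-1.5, -0.3], [-2.0, 0.6], [0.2, -1.0], [-0.5, 1.0]]
bay [5.32862322e+02 1.60174673e+02 8.93148960e-02] 5.11736658684487
[[0.3, 0.3], [0.2, 0.5], [-0.1, -2.3], [0.7, -2.7], [-1.4, -1.9], [0.1, -0.2], [-0.5, -0.0], [-0.9, -2.1], [-0.0, -4.1]]
crate in bay [  22.38297594 -242.38170884] 13.101763500310973
gate [714.78568059 -28.50061792  29.        ] [711.23017676 -28.23319707  35.        ] [642.86991172  97.73806432  29.        ]
145.2862096289555 114.55197304970761
143.32440313779261 113.36979296284517
amber [ 759. -168.    0.]
white [723. 241.   0.]
pot [398. 182.   0.]
red [509. 339.   0.]
```

```bash
python3 -m jog '0 0 0 0 0 2 1; 0 0 0 0 1 4 1; 0 0 0 0 2 6 1; 0 0 0 0 3 8 1; 0 0 0 0 3 8 1'; python3 -m jog '0 0 0 0 0 0 1; 0 0 0 0 0 0 1'
python3 - <<'E'
from h import *
a=snap('wrist','w1.png'); qb=np.load('qb.npy');qc=np.load('qc.npy')
p=camera_params('wrist');R=cv2.Rodrigues(np.array(p['rvec'],float))[0];print(-R.T@np.array(p['tvec']).ravel(),R[2])
E
```

```text
time_s: 1.18
ee_pos: [576.1, 76.6, 418.5]
ee_rot: [179.5, -0.1, 90.1]
force: [0.7, -1.1, 0.3]
gripper_width: 91.2
time_s: 1.42
ee_pos: [574.6, 74.4, 412.1]
ee_rot: [-179.8, 0.0, 90.0]
force: [0.2, 0.0, -0.4]
gripper_width: 91.4
[575.272131   146.33262482 583.41044153] [-0.00424541 -0.2540543  -0.96718064]
```

View pics/w1.png

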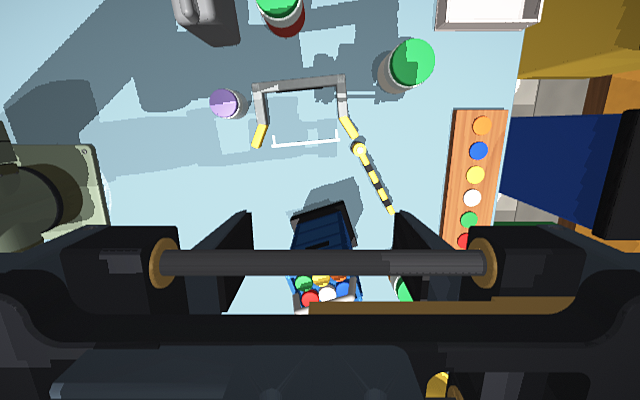

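The wrist view from above shows the whole bay: inner U at (268..345, 85..120), lead-ins, hinge (358,148), gate end (392,212), and the crate's front corners at (292,207) and (353,200). I'll crop it for pixel precision.

Run:
```python
import cv2
a=cv2.imread('pics/w1.png')[65:255,240:410]; cv2.imwrite('pics/c3.png',cv2.resize(a,None,fx=3.15,fy=3.15,interpolation=cv2.INTER_CUBIC))
```

```text
(no output)
```

View pics/c3.png

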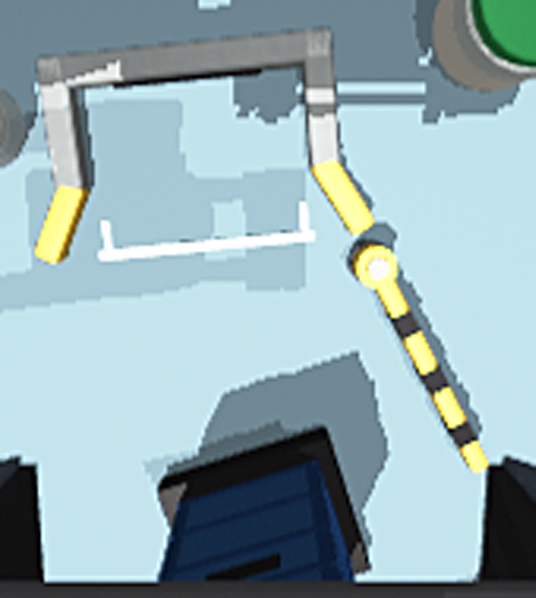

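Run:
```python
from fit import *
W=lambda x,y:(240+x/3.15,65+y/3.15)
crate={'scene':[((60,-50,0),S(97,393)),((60,50,0),S(280,350)),((60,-50,30),S(90,354)),((60,50,30),S(277,312)),((-60,-50,30),S(48,208))],
'side':[((-60,50,0),D(650,272)),((-60,50,30),D(645,215)),((60,50,30),D(423,158)),((60,50,0),D(423,202)),((-60,-50,30),D(720,113)),((-60,-50,0),D(718,150))],
'wrist':[((-60,50,0),W(158,482)),((60,50,0),W(325,428))]}
bay={'wrist':[((-70,50,26),W(73,82)),((70,50,26),W(305,66)),((-70,-10,26),W(81,187)),((70,-10,26),W(312,165))]}
bay2={'scene':[((-70,-10,26),S(580,118)),((-70,-10,0),S(580,153)),((-70,50,26),S(688,122)),((70,50,26),S(727,292)),((70,-10,26),S(620,297))],**bay}
qc,rc=fit(crate,[600,-150,0]);print('crate',qc.round(3),rc.round(1).tolist())
for b in (bay,bay2):
    qb,rb=fit(b,[530,160,0]);print('bay',qb.round(3),rb.round(1).tolist())
    R=T([0,0,qb[2]],[[1,0,0],[0,1,0]])[:,:2].T
    print('crate in bay',R.T@(qc[:2]-qb[:2]),np.degrees(qc[2]-qb[2]))
    for n,x in dict(l=W(100,258),r=W(315,236)).items(): print('line',R.T@(ray('wrist',x,0)[0][:2]-qb[:2]))
    print('hinge z29,50',[R.T@(ray('wrist',W(378,267),z)[0][:2]-qb[:2]) for z in(29,50)])
    print('lead',[R.T@(ray('wrist',W(*w),26)[0][:2]-qb[:2]) for w in((60,262),(372,218))])
    e=R.T@(ray('wrist',W(480,465),44)[0][:2]-qb[:2])-[104,-72];print('gate',np.linalg.norm(e),np.degrees(np.arctan2(e[1],e[0]))+180)
np.save('qb.npy',qb);np.save('qc.npy',qc)
```

```text
crate [ 5.76515e+02 -8.08350e+01  3.31000e-01] [[-1.6, 0.8], [0.6, -0.3], [-1.9, -0.1], [0.2, -1.4], [-2.1, -0.6], [0.6, -0.0], [2.4, 1.1], [-1.0, -0.3], [-1.4, 0.6], [0.5, -1.4], [-0.3, 0.6], [1.0, -1.7], [0.0, -1.7]]
bay [5.33741e+02 1.58142e+02 7.20000e-02] [[-0.8, 0.1], [0.2, -0.7], [0.7, -0.3], [-0.1, 1.2]]
crate in bay [  25.52780758 -241.42948762] 14.857519108917641
line [-69.75488349 -55.73231769]
line [ 71.099278   -51.90243781]
hinge z29,50 [array([107.53765681, -71.81888015]), array([105.0013465 , -69.65750616])]
lead [array([-90.08231282, -54.53572943]), array([105.39904005, -41.93298341])]
gate 142.8219283378904 115.67641727465434
bay [5.34441e+02 1.58950e+02 7.80000e-02] [[0.1, 0.7], [0.0, 0.9], [-0.2, -1.8], [-0.1, -2.1], [-2.3, -1.4], [-0.6, -0.1], [0.4, -1.4], [1.1, -0.5], [0.3, 0.5]]
crate in bay [  23.29906077 -242.33087396] 14.509231403947567
line [-70.85306698 -56.05793717]
line [ 70.02177294 -53.08434244]
hinge z29,50 [array([106.33841186, -73.22191587]), array([103.81528682, -71.04516427])]
lead [array([-91.17284701, -54.73780607]), array([104.3815029 , -43.32357121])]
gate 143.5669537796372 114.65927534048956
```

```bash
cat > plan.py <<'E'
from fit import *
from scipy.spatial.transform import Rotation as Ro
qb=np.array([534.2,158.9,.088]);qc=np.array([576.5,-80.5,.325])
def tool(q,back,z=10,tilt=25):  # crate pose in world -> tool pos, rot (delta from tool-down yaw90)
    return np.r_[T(q,[[0,-back,0]])[0][:2],z],Ro.from_euler('ZX',[np.degrees(q[2]),tilt],degrees=True)
def rel(a,b):
    return np.r_[(b[1]*a[1].inv()).as_rotvec(degrees=True)/5,(b[0]-a[0])/25].round(2)
def w(b): # bay pose->world
    return np.r_[T(qb,[[b[0],b[1],0]])[0][:2],qb[2]+b[2]]
E
python3 - <<'E'
from plan import *
A=(np.array([575,75,414.]),Ro.identity())
hov=tool(qc,120,330);st=tool(qc,100,10)
print(hov[0],hov[1].as_rotvec(degrees=True)/5,'shift',(hov[0]-A[0])/25);print('down',rel(hov,st),st[0])
R=T([0,0,qb[2]],[[1,0,0],[0,1,0]])[:,:2].T
b0=np.r_[R.T@(qc[:2]-qb[:2]),qc[2]-qb[2]];print('crate in bay',b0)
# arc: heading decays linearly until bay y=-85
s=np.linspace(0,1,200);th=b0[2]*(1-s);L=(-85-b0[1])/np.mean(np.cos(th));x=b0[0]-np.cumsum(np.sin(th))*L/200
print('end x of arc',x[-1],'L',L)
E
```

```text
[ 614.8170543  -194.21808717  330.        ] [4.95563214 0.81245413 3.66474377] shift [  1.59268217 -10.76872349  -3.36      ]
down [  0.     0.     0.    -0.26   0.76 -12.8 ] [ 608.43087859 -175.26507264   10.        ]
crate in bay [ 2.10963003e+01 -2.42191239e+02  2.37000000e-01]
end x of arc 2.381456867333874 L 158.6762208221659
```

```bash
python3 -m jog '0 0 0 0.4 -2.2 0 1; 0 0 0 0.8 -4.4 0 1; 0 0 0 1.2 -6.6 0 1; 0 0 0 1.6 -8.8 0 1; 0 0 0 1.6 -10.8 -0.4 1'
python3 -m jog '1.25 0.2 0.9 0 0 -1 1; 2.5 0.4 1.8 0 0 -2 1; 3.75 0.6 2.75 0 0 -3 1; 4.96 0.81 3.66 0 0 -3 1; 4.96 0.81 3.66 0 0 -3 1'
python3 -m jog '0 0 0 0 0 -2 1; 0 0 0 0 0 -4 1; 0 0 0 0 0 -6 1; 0 0 0 0 0 -6 1'
```

```text
time_s: 2.1
ee_pos: [615.2, -197.6, 402.8]
ee_rot: [-180.0, -0.0, 89.9]
force: [0.9, -0.1, -1.1]
gripper_width: 91.2
time_s: 2.72
ee_pos: [615.0, -197.0, 325.5]
ee_rot: [-179.7, -25.2, 108.3]
force: [-1.1, 0.5, -0.7]
gripper_width: 91.4
time_s: 3.22
ee_pos: [612.9, -193.7, 176.3]
ee_rot: [-179.6, -25.3, 108.4]
force: [0.4, 0.7, 0.7]
gripper_width: 91.1
```

```bash
python3 -m jog '0 0 0 0 0 -1.8 1; 0 0 0 0 0 -3.6 1; 0 0 0 0 0 -5.2 1; 0 0 0 0 0 -6.4 1; 0 0 0 0 0 -6.76 1'; python3 -m jog '0 0 0 0 0 0 1'
python3 - <<'E'
from h import *
a=snap('scene','s2.png');b=snap('side')
cv2.imwrite('pics/m2.png',np.vstack([cv2.resize(a[110:290,130:330],(600,540)[::1])[:290*0+540],])[:,:,::-1])
E
```

```text
time_s: 3.85
ee_pos: [615.8, -195.1, 11.0]
ee_rot: [179.9, -25.0, 108.6]
force: [0.4, 0.1, 0.2]
gripper_width: 91.5
time_s: 3.98
ee_pos: [616.2, -195.3, 11.8]
ee_rot: [179.9, -24.9, 108.7]
force: [0.5, 0.3, -0.2]
gripper_width: 91.7
```

View pics/m2.png

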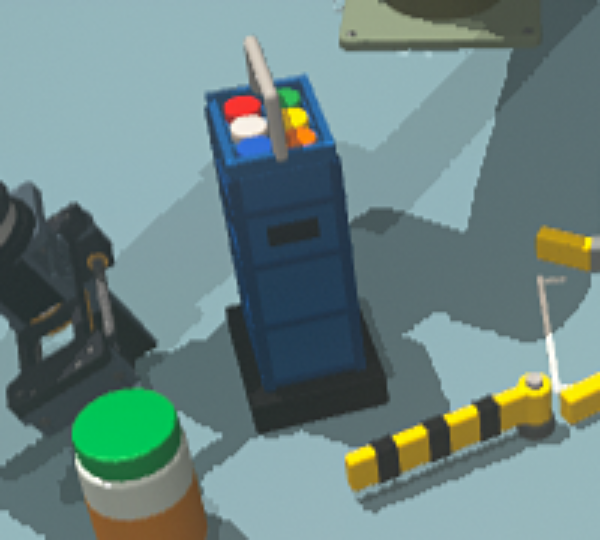

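The gripper is staged behind the foot at left and clear of the amber jar. Approaching to contact.

```bash
python3 -m jog '0 0 0 -0.15 0.46 0 1; 0 0 0 -0.31 0.91 0 1; 0 0 0 -0.46 1.37 0 1; 0 0 0 -0.58 1.71 0 1; 0 0 0 -0.58 1.71 0 1'
python3 -m jog '0 0 0 -0.04 0.11 0 1; 0 0 0 -0.08 0.23 0 1; 0 0 0 -0.1 0.3 0 1; 0 0 0 -0.13 0.38 0 1'
python3 -m jog '0 0 0 -0.03 0.08 0 1; 0 0 0 -0.05 0.15 0 1; 0 0 0 -0.08 0.23 0 1; 0 0 0 -0.1 0.3 0 1'
python3 - <<'E'
from plan import *
snap('scene');r=spotter.trace('crate','scene')[0];print(r['box'],r['conf'])
p=env.state()
print(p['ee_pos'],p['force'])
print('foot rear dist', T([0,0,-qc[2]],[[*(p['ee_pos'][:2]-qc[:2]),0]]))
E
```

```text
time_s: 4.7
ee_pos: [600.2, -151.4, 10.1]
ee_rot: [180.0, -25.0, 108.6]
force: [-0.6, 0.6, 0.1]
gripper_width: 91.5
time_s: 5.2
ee_pos: [597.3, -142.8, 9.9]
ee_rot: [180.0, -25.0, 108.6]
force: [-0.3, -0.6, 0.1]
gripper_width: 91.3
time_s: 5.7
ee_pos: [595.0, -135.5, 9.9]
ee_rot: [180.0, -25.0, 108.6]
force: [1.6, -4.0, 0.1]
gripper_width: 91.2
[200.9, 120.7, 60.6, 134.8] 0.93
[ 594.76448621 -135.08121663    9.95551522] [ 0.96409072 -3.51599802 -0.62339339]
foot rear dist [[ -0.11990839 -57.5559405    0.        ]]
```

Run:
```python
from plan import *
B=60;p=np.array([594.75,-135.25]);psi=qc[2]
c=p+B*np.array([-np.sin(psi),np.cos(psi)])
R=T([0,0,qb[2]],[[1,0,0],[0,1,0]])[:,:2].T
b=np.r_[R.T@(c-qb[:2]),psi-qb[2]];print(b)
L=(-85-b[1])/np.mean(np.cos(np.linspace(0,b[2],50)))
n=6;k=b[2]/L;ds=L/n/50;prev=tool(w(b),B)
print('L',L)
for i in range(n):
    for j in range(50):
        b=b+np.array([-np.sin(b[2]),np.cos(b[2]),-k])*ds
    cur=tool(w(b),B);print(b.round(3),rel(prev,cur),cur[0].round(1));prev=cur
```

```text
[ 2.03766451e+01 -2.40010509e+02  2.37000000e-01]
L 156.4861678583997
[ 1.47450e+01 -2.14546e+02  1.97000e-01] [ 0.    0.   -0.45 -0.4   0.97  0.  ] [ 584.6 -111.1   10. ]
[ 1.0124e+01 -1.8888e+02  1.5800e-01] [-0.   -0.   -0.45 -0.37  0.98  0.  ] [575.5 -86.6  10. ]
[ 6.52000e+00 -1.63051e+02  1.18000e-01] [ 0.   -0.   -0.45 -0.33  1.    0.  ] [567.3 -61.7  10. ]
[ 3.93800e+00 -1.37099e+02  7.90000e-02] [ 0.    0.   -0.45 -0.29  1.01  0.  ] [560.1 -36.5  10. ]
[ 2.38400e+00 -1.11067e+02  3.90000e-02] [ 0.    0.   -0.45 -0.25  1.02  0.  ] [554. -11.  10.]
[  1.858 -84.992  -0.   ] [-0.    0.   -0.45 -0.21  1.03  0.  ] [548.8  14.6  10. ]
```

```bash
python3 -m jog '0 0 -0.09 -0.08 0.19 0 1; 0 0 -0.18 -0.16 0.39 0 1; 0 0 -0.27 -0.24 0.58 0 1; 0 0 -0.36 -0.32 0.78 0 1; 0 0 -0.45 -0.4 0.97 0 1'
python3 -m jog '0 0 -0.09 -0.07 0.2 0 1; 0 0 -0.18 -0.15 0.39 0 1; 0 0 -0.27 -0.22 0.59 0 1; 0 0 -0.36 -0.3 0.78 0 1; 0 0 -0.45 -0.37 0.98 0 1'
python3 -m jog '0 0 -0.09 -0.07 0.2 0 1; 0 0 -0.18 -0.13 0.4 0 1; 0 0 -0.27 -0.2 0.6 0 1; 0 0 -0.36 -0.26 0.8 0 1; 0 0 -0.45 -0.33 1 0 1'
python3 - <<'E'
from h import *
snap('scene','s3.png');r=spotter.trace('crate','scene')[0];print(r['box'],r['conf'])
a=cv2.imread('pics/s3.png')[100:290,170:400];cv2.imwrite('pics/m3.png',cv2.resize(a,None,fx=3.1,fy=3.1,interpolation=cv2.INTER_CUBIC))
E
```

```text
time_s: 6.42
ee_pos: [584.5, -110.6, 10.0]
ee_rot: [180.0, -25.0, 106.3]
force: [1.5, -4.5, -0.0]
gripper_width: 91.1
time_s: 7.05
ee_pos: [575.4, -86.2, 10.0]
ee_rot: [180.0, -25.0, 104.1]
force: [1.2, -4.5, -0.5]
gripper_width: 91.2
time_s: 7.68
ee_pos: [567.2, -61.1, 10.0]
ee_rot: [180.0, -25.0, 101.8]
force: [1.4, -4.6, 0.2]
gripper_width: 91.5
[236.9, 112.8, 57.5, 134.1] 0.85
```

View pics/m3.png

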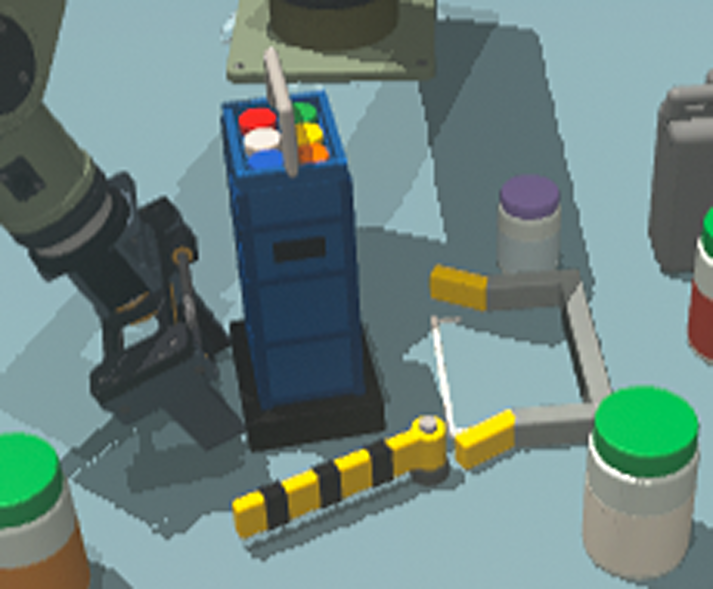

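The crate is upright and flat on both fingers. Its foot's near-bottom corners are at crop (252,450) and (384,430), and its lane past the gate hinge is free. Checking the pose against plan.

Run:
```python
from plan import *
M=lambda x,y:(170+x/3.1,100+y/3.1)
cr={'scene':[((60,-50,0),M(252,450)),((60,50,0),M(384,431)),((60,-50,30),M(249,412)),((60,50,30),M(381,393)),((-60,-50,30),M(231,325))]}
by={'scene':[((-70,-10,26),M(487,287)),((-70,-10,0),M(487,310)),((-70,50,26),M(567,288)),((70,-10,26),M(514,413)),((70,-55,0),M(453,439)),((-70,-55,0),M(434,318))]}
q,r=fit(cr,[560,0,.2]);g,r2=fit(by,qb);print(q,g,r.round(1).tolist(),r2.round(1).tolist())
for z in(qb,g):
    R=T([0,0,z[2]],[[1,0,0],[0,1,0]])[:,:2].T;print(R.T@(q[:2]-z[:2]),np.degrees(q[2]-z[2]))
print('by tool', T([0,0,-q[2]],[[*(np.array([567.2,-61.1])-q[:2]),0]]))
```

```text
[5.49713242e+02 4.41758919e+00 2.00442741e-01] [5.37126796e+02 1.62380902e+02 9.41847709e-02] [[-0.3, -0.4], [0.6, -1.0], [-0.6, 2.2], [1.1, 1.6], [-0.5, -3.2]] [[0.8, 0.6], [0.7, 1.4], [-0.8, -1.5], [-0.1, -1.3], [-0.3, 0.2], [-0.2, 0.2]]
[   1.87630029 -155.24804482] 6.442494507731878
[  -2.32509056 -158.44690203] 6.088133238370551
by tool [[  4.09188398 -67.68750024   0.        ]]
```

```bash
python3 -m jog '0 0 -0.15 -0.07 0.2 0 1; 0 0 -0.3 -0.14 0.4 0 1; 0 0 -0.45 -0.2 0.6 0 1; 0 0 -0.6 -0.27 0.8 0 1; 0 0 -0.75 -0.34 1 0 1'
python3 -m jog '0 0 -0.12 -0.05 0.2 0 1; 0 0 -0.24 -0.1 0.41 0 1; 0 0 -0.36 -0.15 0.61 0 1; 0 0 -0.48 -0.2 0.82 0 1; 0 0 -0.6 -0.25 1.02 0 1'
python3 - <<'E'
from h import *
snap('scene','s4.png');snap('side','d4.png')
a=cv2.imread('pics/s4.png')[165:265,225:375];b=cv2.imread('pics/d4.png')[165:265,265:415]
cv2.imwrite('pics/m4.png',np.vstack([cv2.resize(x,(450,300),interpolation=cv2.INTER_CUBIC) for x in(a,b)]))
E
```

```text
time_s: 8.4
ee_pos: [558.6, -36.2, 10.0]
ee_rot: [180.0, -25.0, 98.0]
force: [1.1, -4.1, 0.1]
gripper_width: 91.3
time_s: 9.02
ee_pos: [552.4, -10.6, 10.0]
ee_rot: [180.0, -25.0, 95.1]
force: [1.2, -4.8, -0.9]
gripper_width: 91.1
```

View pics/m4.png

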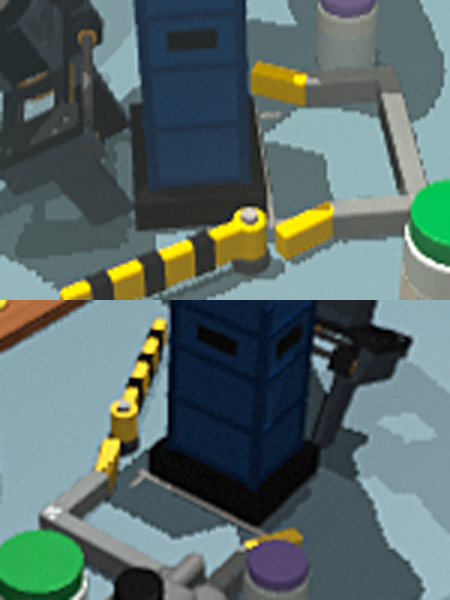

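Run:
```python
from plan import *
D4=lambda x,y:(265+x/3,165+(y-300)/3);S4=lambda x,y:(225+x/3,165+y/3)
R=T([0,0,qb[2]],[[1,0,0],[0,1,0]])[:,:2].T
f=lambda c,u:(R.T@(ray(c,u,0)[0][:2]-qb[:2])).round(1)
print('side line L',f('side',D4(143,472)),'foot',f('side',D4(151,482)),f('side',D4(260,527)))
print('scene line R',f('scene',S4(272,226)),'far',f('scene',S4(263,113)),'foot',f('scene',S4(270,220)),f('scene',S4(137,229)))
print('tool',f('scene',proj('scene',[552.4,-10.6,0])[0]))
```

```text
side line L [ 65.  -52.7] foot [ 51.  -46.3] [-59.3 -58. ]
scene line R [ 68.6 -51.3] far [-66.  -45.2] foot [ 61.9 -52.1] [  60.8 -153.4]
tool [   3.2 -170.4]
```

The foot is square to the white mouth line, about 0–3 mm off centre, with its front edge at the line. Pushing straight in; about 100 mm remain.

```bash
for i in 1 2 3; do :; done
python3 -m jog '0 0 0 -0.02 0.2 0 1; 0 0 0 -0.04 0.4 0 1; 0 0 0 -0.05 0.6 0 1; 0 0 0 -0.07 0.8 0 1; 0 0 0 -0.09 1 0 1'
python3 -m jog '0 0 0 -0.02 0.2 0 1; 0 0 0 -0.04 0.4 0 1; 0 0 0 -0.05 0.6 0 1; 0 0 0 -0.07 0.8 0 1; 0 0 0 -0.09 1 0 1'
python3 -m jog '0 0 0 -0.02 0.2 0 1; 0 0 0 -0.04 0.4 0 1; 0 0 0 -0.05 0.6 0 1; 0 0 0 -0.07 0.8 0 1; 0 0 0 -0.09 1 0 1'
```

```text
time_s: 9.75
ee_pos: [550.2, 14.3, 10.0]
ee_rot: [180.0, -25.0, 95.1]
force: [-0.4, -3.8, 0.1]
gripper_width: 91.1
time_s: 10.38
ee_pos: [548.0, 39.3, 10.0]
ee_rot: [180.0, -25.0, 95.1]
force: [0.6, -4.0, 0.3]
gripper_width: 91.2
time_s: 11.0
ee_pos: [545.7, 64.4, 10.0]
ee_rot: [180.0, -25.0, 95.1]
force: [0.4, -4.6, -0.7]
gripper_width: 91.2
```

```bash
python3 -m jog '0 0 0 -0.01 0.12 0 1; 0 0 0 -0.02 0.24 0 1; 0 0 0 -0.03 0.36 0 1; 0 0 0 -0.04 0.48 0 1; 0 0 0 -0.05 0.6 0 1'
python3 -m jog '0 0 0 -0.01 0.06 0 1; 0 0 0 -0.01 0.12 0 1; 0 0 0 -0.02 0.18 0 1; 0 0 0 -0.02 0.24 0 1'
python3 -m jog '0 0 0 -0.01 0.06 0 1; 0 0 0 -0.01 0.12 0 1'
```

```text
time_s: 11.62
ee_pos: [544.5, 79.2, 10.0]
ee_rot: [180.0, -25.0, 95.1]
force: [0.6, -4.9, -0.1]
gripper_width: 91.2
time_s: 12.12
ee_pos: [544.0, 85.1, 10.0]
ee_rot: [180.0, -25.0, 95.1]
force: [0.8, -4.8, -0.5]
gripper_width: 91.5
time_s: 12.38
ee_pos: [543.7, 88.1, 10.0]
ee_rot: [180.0, -25.0, 95.1]
force: [0.9, -4.7, -0.4]
gripper_width: 91.1
```

```bash
python3 -m jog '0 0 0 0 0.04 0 1; 0 0 0 -0.01 0.08 0 1; 0 0 0 -0.01 0.12 0 1'
python3 -m jog '0 0 0 0 0.04 0 1; 0 0 0 -0.01 0.08 0 1'
python3 -m jog '0 0 0 0 0.04 0 1; 0 0 0 -0.01 0.08 0 1'
```

```text
time_s: 12.75
ee_pos: [543.5, 91.1, 9.9]
ee_rot: [180.0, -25.0, 95.1]
force: [0.2, -5.5, -0.3]
gripper_width: 91.4
time_s: 13.0
ee_pos: [543.3, 93.0, 10.0]
ee_rot: [180.0, -25.0, 95.1]
force: [0.6, -5.1, -0.6]
gripper_width: 91.3
time_s: 13.25
ee_pos: [543.7, 93.7, 9.9]
ee_rot: [179.9, -24.9, 95.2]
force: [0.9, -11.7, 1.9]
gripper_width: 91.5
```

```bash
python3 -m jog '0 0 0 0 0.02 0 1; 0 0 0 0 0.02 0 1'
python3 - <<'E'
from h import *
s=env.state();print(s['ee_pos'],s['force'],s['torque'])
snap('scene','s5.png');snap('side','d5.png');snap('wrist','w5.png')
a=cv2.imread('pics/s5.png')[165:265,270:370];b=cv2.imread('pics/d5.png')[190:290,270:370]
cv2.imwrite('pics/m5.png',np.hstack([cv2.resize(x,(400,400),interpolation=cv2.INTER_CUBIC) for x in(a,b)]))
E
```

```text
time_s: 13.5
ee_pos: [543.8, 93.7, 9.9]
ee_rot: [179.8, -24.8, 95.2]
force: [0.4, -11.7, 1.1]
gripper_width: 90.5
[543.77965899  93.72726982   9.91464338] [  0.37912967 -11.72703334   1.09405537] [-2.00714432  0.06268357  0.28489536]
```

View pics/m5.png

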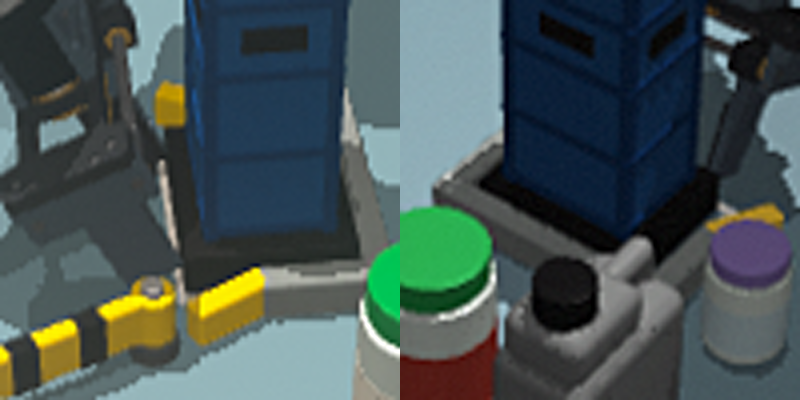

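Foot is in the bay and against the stop, upright. The z-torque says the −x finger carries most of the load, so the +x side may not be quite touching. I'll square it with small turns while watching the torque.

```bash
P='import h;s=h.env.state();print(s["torque"].round(2),s["force"].round(1))'
python3 -m jog '0 0 0.05 0 0 0 1; 0 0 0.1 0 0 0 1; 0 0 0.1 0 0 0 1'; python3 -c "$P"
python3 -m jog '0 0 0.05 0 0 0 1; 0 0 0.1 0 0.01 0 1; 0 0 0.1 0 0.01 0 1'; python3 -c "$P"
```

```text
time_s: 14.02
ee_pos: [543.9, 93.7, 9.9]
ee_rot: [179.9, -24.8, 95.6]
force: [0.4, -11.0, 1.2]
gripper_width: 91.1
[-1.98  0.06 -0.13] [  0.4 -11.    1.2]
time_s: 14.4
ee_pos: [544.1, 93.6, 9.8]
ee_rot: [179.8, -24.8, 96.1]
force: [0.1, -12.0, 1.6]
gripper_width: 91.1
[-2.2  -0.04 -0.42] [  0.1 -12.    1.6]
```

```bash
python3 -m jog '0 0 -0.06 0 0 0 1; 0 0 -0.12 0 0.01 0 1; 0 0 -0.12 0 0.02 0 1'; python3 -c 'import h;s=h.env.state();print(s["torque"].round(2),s["force"].round(1))'
python3 -m jog '0 0 0 0.01 -0.1 0 1; 0 0 0 0.03 -0.3 0 1; 0 0 0 0.09 -1 0 1; 0 0 0 0.18 -2 0 1; 0 0 0 0.27 -3 0 1'
python3 - <<'E'
from plan import *
s=env.state();d=s['ee_pos'];print(d)
# gate: finger centre positions for arm angle a, radius r, standoff g
h=T(qb,[[104,-72,0]])[0][:2]
for a in [120,114,100,90,75,60,45,30,15,0]:
    th=qb[2]+np.pi+np.radians(a);u=np.array([np.cos(th),np.sin(th)]);n=np.array([-u[1],u[0]])
    # half-size of shut-finger box (13.5 along world-yawed x, 16 along y) along n, tool yaw=bay yaw
    al=np.radians(a);nb=np.abs([np.sin(al),np.cos(al)]);g=6+13.5*nb[0]+16*nb[1]
    print(a,(h+105*u+n*g).round(1),'r70',(h+75*u+n*g).round(1))
E
```

```text
time_s: 14.78
ee_pos: [544.0, 93.9, 9.8]
ee_rot: [179.8, -24.8, 95.6]
force: [0.1, -14.6, 3.0]
gripper_width: 91.2
[-2.36  0.04  0.  ] [  0.1 -14.6   3. ]
time_s: 15.4
ee_pos: [549.7, 20.3, 10.0]
ee_rot: [-180.0, -25.1, 95.5]
force: [-0.6, -0.3, -0.2]
gripper_width: 91.0
[549.67089659  20.33839721  10.04360063]
120 [725.4  25.1] r70 [708.2  49.7]
114 [716.8  16.6] r70 [702.3  42.8]
100 [6.927e+02 6.000e-01] r70 [684.9  29.6]
90 [672.8  -6.6] r70 [670.1  23.3]
75 [648.8 -11.1] r70 [654.   18.4]
60 [623.1  -9.7] r70 [635.8  17.5]
45 [597.3  -1.4] r70 [616.5  21.6]
30 [573.4  14.2] r70 [598.   31.5]
15 [554.   36.9] r70 [582.2  47.2]
0 [541.5  65.2] r70 [571.3  67.8]
```

The crate is seated: balanced torque, 14.6 N on the stop. Next comes the gate: lift, shut the fingers, go to its outer side.

```bash
python3 -m jog '0 0 0 0 -0.3 1.4 1; 0 0 0 0 -0.6 2.8 0.6; 0 0 0 0.5 -0.6 3.2 0.2; 0 0 0 2 -0.6 3.2 0; 0 0 0 3.6 -0.4 3.2 0' 20
python3 -m jog '0 0 0 1.8 0.2 0 0; 0 0 0 3.2 0.3 0 0; 0 0 0 4 0.3 0 0; 0 0 0 4 0.3 0 0; 0 0 0 4 0.3 0 0'
python3 -m jog '0 0 0 0 0 -1 0; 0 0 0 0 0 -2 0; 0 0 0 0 0 -2.7 0; 0 0 0 0 0 -2.96 0; 0 0 0 0 0 -2.96 0'
```

```text
time_s: 16.02
ee_pos: [640.5, 10.4, 90.5]
ee_rot: [180.0, -25.0, 95.4]
force: [-0.3, 0.8, -0.3]
gripper_width: 53.8
time_s: 16.65
ee_pos: [738.7, 18.4, 89.6]
ee_rot: [-179.9, -25.1, 95.4]
force: [-1.5, 0.1, -0.4]
gripper_width: 4.1
time_s: 17.27
ee_pos: [739.7, 18.7, 16.1]
ee_rot: [180.0, -25.0, 95.5]
force: [-0.3, -0.1, -0.1]
gripper_width: 0.2
```

```bash
python3 -m jog '0 0 0 -0.45 -0.05 0 0; 0 0 0 -0.9 -0.1 0 0; 0 0 0 -1.2 -0.3 0 0; 0 0 0 -1.55 -0.5 0 0; 0 0 0 -1.88 -0.72 0 0'
python3 -m jog '0 0 0 -0.4 -0.15 0 0; 0 0 0 -0.8 -0.29 0 0; 0 0 0 -1.12 -0.35 0 0; 0 0 0 -1.44 -0.41 0 0; 0 0 0 -1.76 -0.47 0 0'
python3 -m jog '0 0 0 -0.35 0 0 0; 0 0 0 -0.7 0.02 0 0; 0 0 0 -1.03 0.04 0 0; 0 0 0 -1.3 0.11 0 0; 0 0 0 -1.55 0.2 0 0'
python3 -m jog '0 0 0 -0.26 0.09 0 0; 0 0 0 -0.52 0.18 0 0; 0 0 0 -0.85 0.38 0 0; 0 0 0 -1.17 0.58 0 0; 0 0 0 -1.48 0.8 0 0'
python3 -m jog '0 0 0 -0.2 0.2 0 0; 0 0 0 -0.4 0.42 0 0; 0 0 0 -0.6 0.67 0 0; 0 0 0 -0.76 0.92 0 0; 0 0 0 -0.76 0.92 0 0'
python3 - <<'E'
from h import *
a=snap('scene')[140:290,220:420];b=snap('side')[165:315,250:400]
cv2.imwrite('pics/m6.png',np.hstack([cv2.resize(a,(440,330)),cv2.resize(b,(330,330))])[:,:,::-1])
E
```

```text
time_s: 17.9
ee_pos: [692.3, 0.3, 16.1]
ee_rot: [180.0, -25.0, 95.5]
force: [0.4, 0.1, -0.2]
gripper_width: 0.7
time_s: 18.52
ee_pos: [648.5, -11.0, 16.0]
ee_rot: [180.0, -25.0, 95.5]
force: [0.7, 1.0, -0.4]
gripper_width: 0.5
time_s: 19.15
ee_pos: [609.7, -5.9, 16.0]
ee_rot: [180.0, -25.0, 95.5]
force: [1.8, -0.0, -0.5]
gripper_width: 0.5
time_s: 19.77
ee_pos: [572.4, 14.4, 16.0]
ee_rot: [180.0, -25.0, 95.5]
force: [1.2, -1.5, 0.1]
gripper_width: 0.8
time_s: 20.4
ee_pos: [553.2, 37.7, 16.0]
ee_rot: [-179.9, -25.1, 95.5]
force: [0.4, 0.6, 0.1]
gripper_width: 0.5
```

View pics/m6.png

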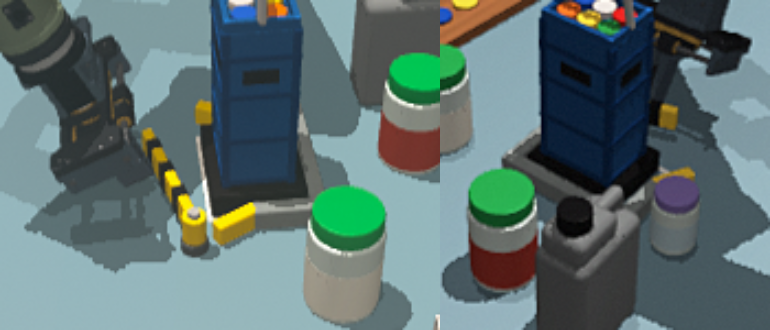

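The gate follows the finger and is nearly shut, the crate still seated. Closing the last part gently until the hard stop pushes back.

```bash
python3 -m jog '0 0 0 -0.15 0.25 0 0; 0 0 0 -0.28 0.5 0 0; 0 0 0 -0.38 0.72 0 0; 0 0 0 -0.44 0.9 0 0; 0 0 0 -0.44 0.9 0 0'
python3 -m jog '0 0 0 -0.02 0.06 0 0; 0 0 0 -0.04 0.12 0 0; 0 0 0 -0.05 0.18 0 0; 0 0 0 -0.05 0.18 0 0'
python3 -m jog '0 0 0 0 0.04 0 0; 0 0 0 0 0.08 0 0; 0 0 0 0 0.08 0 0'
```

```text
time_s: 21.12
ee_pos: [542.5, 60.1, 16.0]
ee_rot: [-180.0, -25.0, 95.5]
force: [1.4, -0.6, 0.2]
gripper_width: 0.5
time_s: 21.62
ee_pos: [541.8, 64.1, 16.0]
ee_rot: [180.0, -25.0, 95.5]
force: [0.6, -0.7, -0.2]
gripper_width: 0.5
time_s: 22.0
ee_pos: [541.9, 65.1, 15.9]
ee_rot: [179.9, -24.9, 95.5]
force: [-1.3, -4.1, 1.3]
gripper_width: 0.2
```

```bash
python3 -m jog '0 0 0 0 0.04 0 0; 0 0 0 0 0.08 0 0; 0 0 0 0 0.08 0 0'
python3 -m jog '0 0 0 0 -0.1 0 0; 0 0 0 0.05 -0.5 0 0; 0 0 0 0.1 -1.5 0 0; 0 0 0 0.2 -3 0.5 0; 0 0 0 0.2 -4 2 0'
python3 -m jog '0 0 0 0 -1 1 0; 0 0 0 0 -2 3 0; 0 0 0 0 -2 4 0; 0 0 0 0 -2 4 0'
python3 - <<'E'
from h import *
snap('scene','s7.png');g=spotter.trace('gate','scene');c=spotter.trace('crate','scene');print([x['box'] for x in g[:1]+c[:1]])
snap('side','d7.png')
a=cv2.imread('pics/s7.png')[120:290,220:400];b=cv2.imread('pics/d7.png')[165:325,230:400]
cv2.imwrite('pics/m7.png',np.hstack([cv2.resize(a,(420,397),interpolation=cv2.INTER_CUBIC),cv2.resize(b,(380,397),interpolation=cv2.INTER_CUBIC)]))
from plan import qb,T
arm=T(qb,[[x,-72+d,44] for x in(104,-44) for d in(-6,6)]);print('shut arm top pix',proj('scene',arm).round(1).tolist())
if g: 
    m=g[0]['region'];ys,xs=np.nonzero(m);i=ys.argmin();print('gate far-end px',xs[i],ys[i])
E
```

```text
time_s: 22.38
ee_pos: [541.9, 65.6, 15.8]
ee_rot: [179.9, -24.8, 95.6]
force: [-1.2, -11.2, 3.6]
gripper_width: 0.4
time_s: 23.0
ee_pos: [545.6, -32.9, 65.0]
ee_rot: [-179.7, -25.1, 95.3]
force: [1.1, 0.9, 1.2]
gripper_width: 0.6
time_s: 23.5
ee_pos: [547.7, -82.7, 167.7]
ee_rot: [179.7, -24.9, 95.6]
force: [0.3, 0.5, -0.6]
gripper_width: 0.5
[[303.9, 200.3, 8.1, 49.0], [311.0, 111.0, 48.7, 129.8]]
shut arm top pix [[304.9, 237.9], [310.4, 237.5], [299.6, 195.3], [304.6, 194.9]]
gate far-end px 301 196
```

View pics/m7.png

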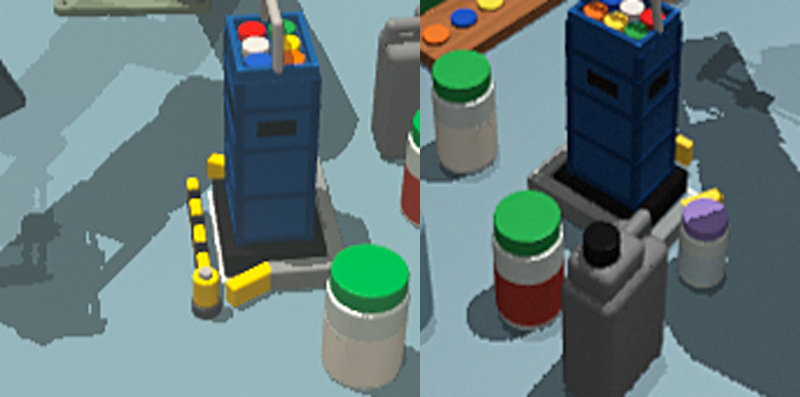

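The gate arm lies shut across the rear (end at about pixel 301,196; prediction 300–305,195). The crate is upright, square and against the stop, and the visible bystanders look unmoved. Handing in.

Run:
```python
from h import *
snap('scene')
for n in ['jar_white','jar_amber','jar_red','pot_lilac','bottle','jug']:
    r=spotter.look_for(n,'scene'); print(n,[(np.round(x['box']).tolist(),round(x['conf'],2)) for x in r[:1]])
print(env.job_done())
```

```text
jar_white [([355.0, 224.0, 44.0, 65.0], 0.96)]
jar_amber [([155.0, 241.0, 44.0, 62.0], 0.69)]
jar_red [([389.0, 162.0, 38.0, 55.0], 0.59)]
pot_lilac []
bottle [([443.0, 163.0, 33.0, 80.0], 0.65)]
jug [([381.0, 113.0, 46.0, 76.0], 0.89)]
the job is handed in; nothing more can be done
None
```

The crate is parked against the end stop with the gate shut behind it. I handed the job in at about 24 s, with the gripper clear of everything.

- **Crate:** I pushed it on its foot with both open fingers, tilted back to clear the tub. It followed a gentle arc, then went straight into the bay with almost no sideways force. At the stop it took 14.6 N with the left-right load balanced. It stood upright in every picture.
- **Gate:** I swept it round with shut fingers until the hard stop pushed back with 11 N. In the last picture its free end was within about 2 px of where a shut gate should be.
- **Bystanders:** The three jars, the bottle and the jug were found within about 3 px of their first positions.

**Checks that failed or disagreed:**
- The network missed the lilac pot in the last look. The side view just before showed it standing beside the bay, and nothing went near it.
- Position fits from the different cameras differed by a few mm. I relied on the contact forces, rather than the pictures, to judge that the crate and gate were fully home.

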